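Pulse position of a spice grinder's bayonet lid

ROBOT

A 6-joint arm with a two-finger parallel gripper is mounted at the origin on the work surface. World frame = base frame: x ahead of the robot, y to its left, z up, the work surface at z = 0. Lengths are in m, angles in degrees, forces in N, time in s.
With the tool pointing down it reaches from about 0.4 to 0.825 m from the base axis. Payload 7 kg.
Tool frame: the origin (TCP) lies at the very end of the fingers, on their centre line; the grasp point (between the pads) lies 19 mm behind it; z points along the fingers, y is the line along which they close (so a half turn about z gives the same grasp; the last joint's range is limited). The gripper opens to 88 mm and grips with 3 to 60 N. Pads are 19 mm wide; open, the fingers measure 130 mm over their backs; the gripper's body (78 mm by 193 mm) begins 47 mm behind the grasp point.
Start: joints at [91.851, 20.546, 0.682, 0, -70.136, -16.507], TCP at [0.171, 0.653, 0.227] pointing down, gripper open.
Joint ranges: [-176.03, 176.03], [-82.01, 121.73], [-58.28, 71.71], [-173.87, 95.51], [-174.79, -0.11], [-173.66, 173.66]. Speed limits (degrees/s): [136.94, 136.94, 172.46, 180, 180, 180].

INTERFACE

Orientations are given as [roll, pitch, yaw] about the fixed x, y, z axes, in that order (R = Rz(yaw) Ry(pitch) Rx(roll)).
In Python, from plant import get_obs, snapshot, camera_params, close_job, boxes_of, cut_out, landmark_of gives the robot as it stands.
- The arm moves only by the shell command python3 -m inch 'ROWS' [OPENING]. ROWS is text: rows parted by semicolons, each of 6 numbers parted by spaces: the shift along the tool's x, y, z in units of 30 cm (1.0 is 30 cm), then the turn, a rotation vector about the tool's x, y, z in units of pi rad (1.0 is pi rad). A call has 1 to 10 rows; each row is the pose to reach, as a shift and turn from the pose commanded when the call began, along the tool's axes at that moment, turning the shorter way round; what a row does not reach only later rows make up. A row lasts 1/12 s, in which the tool goes at most 41.7 mm and 7.16 degrees, less where a joint would pass 70% of its speed; a pose out of reach is approached as far as the arm can. A call with a number of a shift or a turn outside -1 to 1 is refused whole. A call with a gripper value outside its range is refused whole. OPENING is the closure, from -1 (fully open) to 1 (shut), set as the call begins (- or left out, the last holds). The fingers move at their own pace and stop on an object; the grip force is fixed at half the most. Time passes only in rows, so rows that repeat a pose let the fingers close. It gives the time, the measured TCP pose, the force, the opening and the grip force at its end, in the units of the state.
- get_obs(): the state, without advancing time (a new reading comes with each control period).
- snapshot(name): name is "scene" or "top"; returns the picture (384x512x3 uint8, red, green, blue); there is no depth.
- camera_params(name): a dict with "mtx" (3x3 intrinsics, pixels), "rvec" (rotation vector, rad) and "tvec" (3), from world to camera coordinates, as OpenCV has them. Camera axes: x right, y down, z forward; pixel columns grow to the right and rows downward; lengths in m; the calibration is good to about 2 mm. A picture is of the moment at which its call begins. camera_params takes no time and is no camera call.
- close_job(): hands the job in; it is judged then, once.
Trained networks look in the newest picture that a camera, given by its name, has taken for a name from the list of things; names that differ only in an ending like _2 or _b are one class to them, and where a whole thing is asked for, a point or a joint stands for the part that bears it (a point fixed in the world has none). Each returns a list of dicts, best first, with "p" (0 to 1); they miss things now and then, are a little off and sometimes report something else, mostly with a low value. They report only what shows in the picture. A call takes as long as a camera call.
- boxes_of(camera, thing): "rect" ([left, top, width, height] in pixels, round what is visible of it).
- cut_out(camera, thing): "pixels" (384x512 bool, what is visible of it) and "rect" ([left, top, width, height] in pixels, round what is visible of it).
- landmark_of(camera, thing): "uv" ([column, row] in pixels: a listed point, or the origin of a listed thing).
The state is a dict: "clock": time; "joint_pos": joint angles; "qvel": joint speeds; "tau": joint torques, N m; "tool_pos": TCP position; "orientation": TCP orientation; "force": force on the tool from outside, world axes, zero at the start; "moment": the same for the moment, N m; "opening": finger opening in m; "gripper_force": force on a finger pad.
Only numpy, scipy, OpenCV 4.12 (cv2) and the standard library are available. Lean on these libraries where they do the work, as an engineer would, in place of code of your own. Each camera call takes 0.05 s, during which the arm holds its last target. There are 200 camera calls.

TASK

Pull the spice drawer out to its stop, take the grinder's lid (the one with two ears and lugs, not the plain jar lid) out of it, and lower it into the grinder's mouth so that it sits fully down. Then twist it clockwise, seen from above, against the spring to the pulse position: halfway (about 40 degrees, ears over the short middle ribs), without ever reaching the lock click at the end of the turn. Finish while still gripping the lid and holding it there, with the drawer left out, the plain lid left in it, and the other things left where they stand.

Things in the scene. Friction and masses are not known exactly. Their poses are not given: they have to be found in the camera images.
- spicebox_drawer0 (a joint): travel of the one drawer of a low white cabinet (220 deep x 280 wide x 110 mm high, on the table, fixed): 0 = shut, 0.150 m = its stop. Slides along the cabinet's -x axis (roughly towards the robot); it resists with about 1 N. It starts shut or up to 15 mm ajar.
- spicebox: the cabinet (fixed). Origin: centre of its underside; its front faces its own -x; z up. It may be turned a little.
- spicebox_drawer0_handle (a point): middle of the drawer's steel bar handle (horizontal, along the cabinet's y, 11 mm thick, 120 mm long, 35 mm in front of the drawer's face), 72 mm above the table, 38 mm below the cabinet's top; moves with the drawer. A finger fits on both sides of the bar from above.
- drawer_floor (a point): centre of the drawer's inner floor, 22 mm above the table; moves with the drawer; x along the cabinet's x. Inside 175 (x) by 238 mm (y); side walls reach 88 mm, the 15 mm thick wooden front 99 mm above the table. With the drawer at its stop the floor is uncovered from its front wall to 56 mm behind this point.
- lid: grinder lid, black plastic, about 120 g, upright in the drawer. Origin: centre of its underside; z up. Plug 50 mm in diameter, z 0 to 20 mm, with two steel lugs on its +x and -x sides (12 mm wide, reaching 33 mm from the axis, z 2 to 9 mm); flange 76 mm in diameter, z 20 to 27 mm, with two ears (10 mm wide, reaching 43.5 mm from the axis) above the lugs.
- lid_knob (a point): on the lid's axis, 42 mm above its underside: middle of its round knob, 44 mm in diameter, z 27 to 57 mm, to grip from above; a thin steel stripe on top runs along the lid's x, in line with lugs and ears. A half turn of the lid gives the same fit. A grip of about 35 N turns it without slip.
- plain_lid: another lid in the drawer, to be left there: plain steel disc of 72 mm diameter, 16 mm high, with a black round knob of 44 mm diameter, 20 mm high; no lugs, ears or stripe. Origin: centre of its underside. The two lids lie side by side, about 116 mm apart; which is left and which right varies.
- grinder: spice grinder, black, round, fixed, 130 mm high, foot 104 mm, upper shell 80 mm in diameter. Origin: centre of its underside; z up; the two drop-in slots of its mouth lie at +x and -x. Long steel ribs on the shell mark the slots and, 1.4 rad (80 degrees) clockwise of them, the lock; short ribs halfway, 0.7 rad clockwise. Lid fully home: its origin on the axis, 110 mm above this origin.
- grinder_mouth (a point): centre of the grinder's mouth, at the rim, 130 mm above the table. The mouth is a steel ring 8 mm thick with a 54 mm hole and two slots 18 mm wide on the grinder's +x and -x sides, for the lugs; below the ring the lugs can turn clockwise only (3 mm of height play). The lid's flange comes to rest on the rim.
- grinder_switch (a joint): turn of the sprung plate in the grinder that the lugs push round: 0 = rest, grows as the lid is twisted clockwise (from above). The lugs meet it about 0.12 rad from slot centre, so lid twist = this + 0.12. Halfway: 0.58 (lid 0.70 rad); lock click at the end: 1.28. The spring takes about 0.12 N m at halfway and turns a released lid back.
- jar_a: small spice jar, 46 mm diameter, 95 mm high, near the robot; origin: centre of its underside. Bystander.
- jar_b: small amber spice jar, 46 mm diameter, 95 mm high, far side; origin: centre of its underside. Bystander.
- can: food can, 72 mm diameter, 100 mm high, behind the grinder; origin: centre of its underside. Bystander.
- mug: white mug, 80 mm diameter, 90 mm high, to the right; origin: centre of its underside. Bystander.
- sauce: sauce bottle, 56 mm diameter, 150 mm high, left of the cabinet; origin: centre of its underside. Bystander.
- scoop: steel spoon with a wooden handle, 160 mm long, lying on the table to the right; origin: underside of its middle. Bystander.

How it is judged (in metres and radians):
On the way, in this order (a step that is already met when the one before it is completed fails the run):
1. the drawer is out at its stop (value of joint spicebox_drawer0 above 0.142 m), for 0.2 s.
2. the lid sits fully down in the grinder's mouth (z of lid in the frame of grinder between 0.105 and 0.1125 m and horizontal distance between lid and grinder below 0.004 m and angle between lid's own z axis and vertical below 0.06 rad), for 0.2 s.
At the end, for the whole second after the job is handed in: Lid fully home (2.5 mm in height, 4 mm sideways, upright to 0.06 rad), twisted clockwise 0.5-0.9 rad from the slots, sprung plate at 0.38-0.78 rad, at rest, fingers gripping it with over 2 N; drawer within 15 mm of its stop, plain lid on its floor (all of step 2 and value of joint grinder_switch between 0.38 and 0.78 rad and angle between the x axis of lid and the x axis of grinder, either way round between 0.5 and 0.9 rad and contact force between the fingers and lid above 2 N and velocity of joint grinder_switch between -0.1 and 0.1 rad/s and angular speed of lid below 0.2 rad/s and value of joint spicebox_drawer0 above 0.135 m and z of plain_lid in the frame of drawer_floor below 0.02 m and horizontal distance between plain_lid and drawer_floor below 0.14 m); the arm keeps its last pose, push and grip.
It fails at once if the lid is twisted to the lock click (value of joint grinder_switch above 1.2 rad).
It fails at once if the plain lid is lifted out of the drawer (height (world z) of plain_lid above 0.08 m).
It fails at once if a bystander (jar, can, mug, bottle or spoon) is moved more than 30 mm (distance of any of jar_a, jar_b, can, mug, sauce, scoop from where it was at the start of the episode above 0.03 m).
It also fails if it takes over 59 s, if anything falls off the work surface, if the arm or the gripper's body presses on something with over 40 N, if the wrist force passes 120 N, or if a joint passes its speed limit or range.

## Working session

There is one attempt and no reset: what is moved stays moved. The work goes in short steps, Python scripts to look and compute and a shell command to move; the robot and the scene stay as the last step left them, time stands still between calls to the robot, and variables do not carry over. Pictures are saved under pics/ and viewed, at most 10 in all, crops included, and the job is handed in when it is done.

```bash
ls; mkdir -p pics; cat > h.py <<'E'
import numpy as np, cv2
from plant import *
def cam(n):
    c=camera_params(n); R=cv2.Rodrigues(np.array(c["rvec"],float))[0]
    return np.array(c["mtx"],float),R,np.array(c["tvec"],float).ravel()
def proj(n,p):
    K,R,t=cam(n); q=K@(R@np.array(p,float)+t); return q[:2]/q[2]
def ray(n,uv):
    K,R,t=cam(n); d=R.T@np.linalg.inv(K)@np.array([uv[0],uv[1],1.]); return -R.T@t,d/np.linalg.norm(d)
def atz(n,uv,z):
    o,d=ray(n,uv); return o+d*(z-o[2])/d[2]
def tri(uvs):
    A=np.zeros((3,3));b=np.zeros(3);L=[]
    for n,uv in uvs.items():
        o,d=ray(n,uv);P=np.eye(3)-np.outer(d,d);A+=P;b+=P@o;L.append((o,d))
    x=np.linalg.solve(A,b); return x,[np.linalg.norm((np.eye(3)-np.outer(d,d))@(x-o)) for o,d in L]
def shot(n,f):
    im=snapshot(n); cv2.imwrite(f"pics/{f}.png",im[:,:,::-1]); return im
E
python3 - <<'E'
from h import *
for n in("scene","top"): shot(n,n+"0"); o,_=ray(n,(256,192)); print(n,o.round(3))
for th in ["spicebox","spicebox_drawer0_handle","drawer_floor","lid","lid_knob","plain_lid","grinder","grinder_mouth","jar_a","jar_b","can","mug","sauce","scoop"]:
    u={}
    for n in("scene","top"):
        r=landmark_of(n,th)
        if r: u[n]=r[0]["uv"]; print(th,n,np.round(r[0]["uv"],1),round(r[0]["p"],2),end=" | ")
    if len(u)==2: x,e=tri(u); print(x.round(4),np.round(e,4))
    else: print()
o=get_obs();print(o)
E
```

```text
pics
scene [1.367 0.428 1.332]
top [0.329 0.056 1.802]
spicebox scene [291.7 275.5] 0.97 | spicebox top [205.7 154.8] 0.92 | [0.7186 0.2597 0.0108] [0.0036 0.0036]
spicebox_drawer0_handle scene [304.1 230.5] 0.58 | spicebox_drawer0_handle top [211.6 189.8] 0.67 | [0.5753 0.2383 0.0581] [0.0023 0.0023]

lid scene [231.8 161.4] 0.7 | 
lid_knob top [297.2 136.3] 0.23 | 

grinder scene [192.2 194.4] 0.87 | grinder top [325.8 193.9] 0.85 | [ 0.5611 -0.1902  0.0083] [0.0017 0.0017]
grinder_mouth scene [186.6 176.7] 0.86 | grinder_mouth top [332.7 187.9] 0.92 | [ 0.5672 -0.1981  0.1139] [0.0015 0.0015]
jar_a scene [230.9 163.3] 0.84 | jar_a top [298.1 136. ] 0.67 | [ 0.6707 -0.0137  0.3932] [0.0477 0.0477]
jar_b scene [230.9 163.3] 0.84 | jar_b top [298.1 136. ] 0.67 | [ 0.6707 -0.0137  0.3932] [0.0477 0.0477]
can scene [166.5 234. ] 0.64 | can top [327.2 147.7] 0.67 | [ 0.7399 -0.1998 -0.0049] [0.0024 0.0024]
mug scene [150.3 153.7] 0.78 | mug top [394.2 220.9] 0.71 | [ 0.4536 -0.4388  0.0084] [0.0019 0.0019]
sauce scene [391.9 245. ] 0.91 | sauce top [136.  225.7] 0.51 | [ 0.4557  0.5272 -0.0242] [0.0048 0.0048]
scoop scene [179.1 143.5] 0.56 | scoop top [377.7 249. ] 0.82 | [ 0.3499 -0.374  -0.0075] [0.0039 0.0039]
{'clock': 1.5, 'joint_pos': array([ 9.18503157e+01,  2.05462778e+01,  6.82167103e-01, -1.23678119e-03,
       -7.01364305e+01, -1.65062340e+01]), 'qvel': array([-0.0019565 ,  0.01644957, -0.11163895,  0.049276  , -0.02735716,
        0.06222624]), 'tau': array([ 1.51140590e-03, -5.82370055e+01,  2.93271267e+01,  7.00227141e+00,
        1.23321483e-02, -1.00317340e-05]), 'tool_pos': array([0.17079679, 0.65300644, 0.22655987]), 'orientation': array([ 1.79999151e+02,  9.61488736e-04, -1.46563386e+01]), 'force': array([ 0.3389572 , -0.57908934, -0.00098661]), 'moment': array([-0.02369455, -0.01770116,  0.02934012]), 'gripper_force': 0.0, 'opening': 0.08759060242840098}
```

View pics/scene0.png

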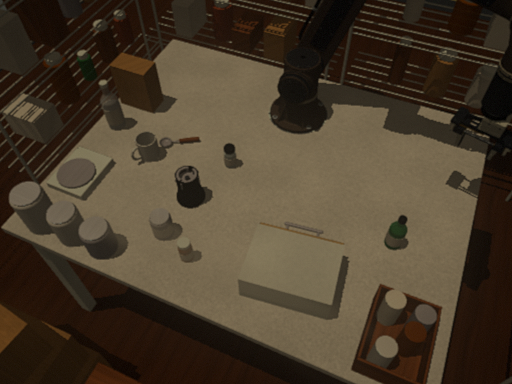

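View pics/top0.png

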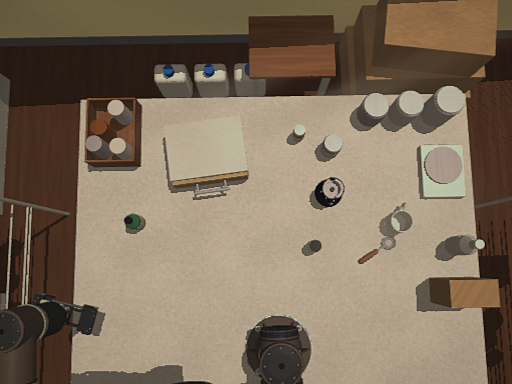

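The scene picture shows the cabinet at (293,265) with its bar at (304,229), the grinder at (188,185), jar_a at (230,155) and jar_b at (185,248). In the top picture the cabinet is at (206,150), the bar at (212,190), the grinder at (330,191), jar_a at (314,246) and jar_b at (299,131). The networks' jar_a report was wrong, but nothing depends on it. Next I zoom in on the cabinet and the grinder.

```bash
python3 - <<'E'
from h import *
s=cv2.imread("pics/scene0.png");t=cv2.imread("pics/top0.png")
def cr(im,x,y,w,h,k):
    c=cv2.resize(im[y:y+h,x:x+w],None,fx=k,fy=k,interpolation=cv2.INTER_CUBIC)
    return np.clip(c.astype(float)*1.6,0,255).astype(np.uint8)
a=np.hstack([cr(t,310,172,40,40,10),cr(s,168,160,40,40,10)])
b=np.hstack([cr(t,160,110,100,50,4)[:,:400],cr(s,235,215,100,50,4)])
b=np.hstack([cr(t,187,176,50,25,8),cr(s,275,212,50,25,8)])
cv2.imwrite("pics/z1.png",np.vstack([a,b]))
for n in("scene","top"):
    snapshot(n)
    for th in("spicebox","spicebox_drawer0_handle","grinder"):
        r=cut_out(n,th)
        if r: m=r[0]["pixels"];ys,xs=np.nonzero(m);q=cv2.minAreaRect(np.c_[xs,ys].astype(np.float32));print(n,th,round(r[0]["p"],2),m.sum(),r[0]["rect"],np.round(cv2.boxPoints(q),1).tolist())
E
```

```text
scene spicebox 0.75 7349 [236.9, 220.8, 107.3, 100.2] [[233.60000610351562, 293.1000061035156], [256.8999938964844, 212.39999389648438], [350.5, 239.39999389648438], [327.20001220703125, 320.1000061035156]]
scene spicebox_drawer0_handle 0.65 173 [284.2, 223.9, 41.0, 13.7] [[284.29998779296875, 229.3000030517578], [286.6000061035156, 220.60000610351562], [328.0, 231.6999969482422], [325.70001220703125, 240.3000030517578]]
scene grinder 0.85 947 [175.8, 164.8, 29.8, 40.5] [[174.1999969482422, 166.89999389648438], [201.6999969482422, 164.5], [205.3000030517578, 205.89999389648438], [177.8000030517578, 208.3000030517578]]
top spicebox 0.92 5232 [162.2, 115.3, 85.7, 81.3] [[162.8000030517578, 123.5999984741211], [241.8000030517578, 114.5999984741211], [250.1999969482422, 188.10000610351562], [171.1999969482422, 197.1999969482422]]
top spicebox_drawer0_handle 0.62 737 [173.2, 171.7, 73.5, 23.0] [[172.39999389648438, 180.89999389648438], [247.3000030517578, 170.1999969482422], [249.8000030517578, 187.3000030517578], [174.89999389648438, 198.0]]
top grinder 0.69 669 [314.1, 177.0, 28.5, 27.8] [[309.0, 193.0], [331.0, 171.0], [349.5, 189.5], [327.5, 211.5]]
```

View pics/z1.png

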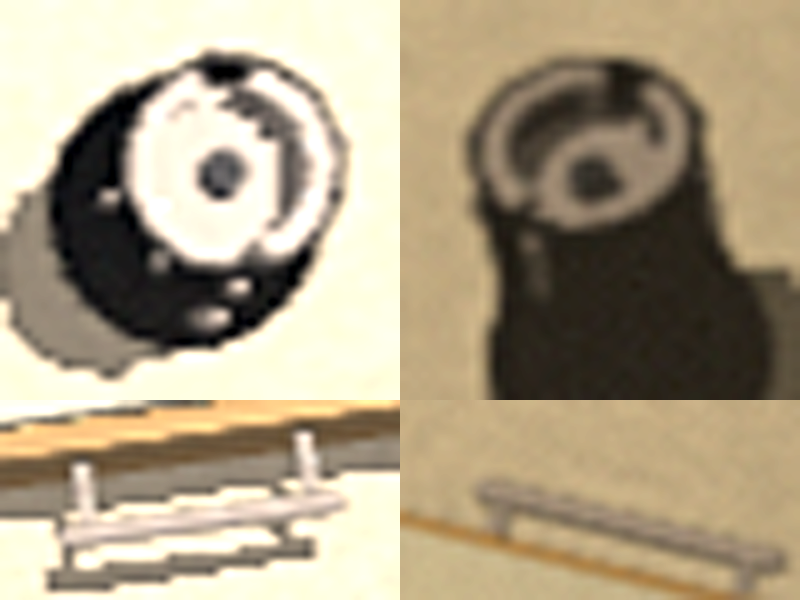

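The zoom shows the mouth ring centred at about (333.1,187.6) in top and (186.2,174) in scene. Its slots are at about (332,178.5) and (335.2,196.3) in top. The bar ends are at (194.3,192.7) and (229.7,188.1) in top, and (322.4,231.6) and (284.6,222.8) in scene.

```bash
python3 - <<'E'
from h import *
L=tri({"top":(194.3,192.7),"scene":(322.4,231.6)});R=tri({"top":(229.7,188.1),"scene":(284.6,222.8)})
print("bar",L,R); d=R[0]-L[0]; print(np.linalg.norm(d),"axis yaw of -y dir",np.degrees(np.arctan2(d[1],d[0]))+90)
a,b=atz("top",(194.3,192.7),.0775),atz("top",(229.7,188.1),.0775);print("top z.0775",a,b,np.linalg.norm(a-b),(a+b)/2, np.degrees(np.arctan2(*(b-a)[[1,0]]))+90)
a,b=atz("scene",(322.4,231.6),.0765),atz("scene",(284.6,222.8),.0765);print("scene z.0775",a,b,np.linalg.norm(a-b),(a+b)/2)
print("mouth",tri({"top":(333.1,187.6),"scene":(186.2,173.9)}),atz("top",(333.1,187.6),.13),atz("scene",(186.2,173.9),.13))
f=lambda x,y,ox,oy:(ox+(x+.5)/10-.5,oy+(y+.5)/10-.5)
for n,p,q in(("top",f(225,72,310,172),f(258,248,310,172)),("scene",f(628,78,168,160),f(527,200,168,160))):
    a,b=atz(n,p,.13),atz(n,q,.13);print(n,"slot",a.round(4),b.round(4),np.linalg.norm(a-b),np.degrees(np.arctan2(*(a-b)[[1,0]])))
# ring outer fit in top/scene
for n,(cx,cy) in(("top",(333.1,187.6)),("scene",(186.2,173.9))):
    c=atz(n,(cx,cy),.13);P=np.array([proj(n,c+[.04*np.cos(w),.04*np.sin(w),0]) for w in np.linspace(0,6.28,60)]);print(n,P.min(0).round(1),P.max(0).round(1))
E
```

```text
bar (array([0.56407998, 0.29790463, 0.07307728]), [np.float64(0.0005562953947113871), np.float64(0.0005562953947112427)]) (array([0.57908535, 0.17091284, 0.06814728]), [np.float64(0.0019426013264334633), np.float64(0.0019426013264333972)])
0.12797023328904011 axis yaw of -y dir 6.738831225812035
top z.0775 [0.56363675 0.29675039 0.0775    ] [0.57836687 0.16846417 0.0775    ] 0.12912912671621707 [0.57100181 0.23260728 0.0775    ] 6.550148296977525
scene z.0775 [0.56606581 0.29878109 0.0765    ] [0.58364333 0.17443095 0.0765    ] 0.12558632698680455 [0.57485457 0.23660602 0.0765    ]
mouth (array([ 0.56632565, -0.19767164,  0.1283292 ]), [np.float64(0.0011761894985181964), np.float64(0.0011761894985182185)]) [ 0.56659792 -0.19850298  0.13      ] [ 0.56711195 -0.19563567  0.13      ]
top slot [ 0.5982 -0.196   0.13  ] [ 0.5355 -0.2053  0.13  ] 0.06337618248214077 8.439945453423027
scene slot [ 0.4806 -0.0702  0.13  ] [ 0.5426 -0.078   0.13  ] 0.06251384532096102 172.78654805866844
top [321.7 176.4] [344.5 198.9]
scene [174.4 165. ] [197.9 183.1]
```

```bash
cat >> h.py <<'E'
from scipy.spatial.transform import Rotation as Ro
def go(x,y,z,yaw):
    o=get_obs();p=np.array(o["tool_pos"]);R=Ro.from_euler("xyz",o["orientation"],degrees=True)
    T=Ro.from_euler("xyz",[180,0,yaw],degrees=True)
    s=R.inv().apply(np.array([x,y,z])-p);r=(R.inv()*T).as_rotvec()
    print("row",(s/.3).round(4),(r/np.pi).round(4),"n>=",np.ceil(max(np.linalg.norm(s)/.0417,np.degrees(np.linalg.norm(r))/7.16)+.3))
E
python3 - <<'E'
from h import *
f=lambda x,y,ox,oy:(ox+(x+.5)/10-.5,oy+(y+.5)/10-.5)
for z in(.13,.122):
  a,b=atz("scene",f(228,78,168,160),z),atz("scene",f(127,200,168,160),z);print("slot",a.round(4),b.round(4),np.linalg.norm(a-b),(a+b)/2,np.degrees(np.arctan2(*(b-a)[[1,0]])))
c=np.array([.5668,-.197])
for z in(.115,):
  for q in((238,287),(160,260),(108,195)):
    p=atz("top",f(*q,310,172),z);print("rib",p.round(4),np.linalg.norm(p[:2]-c),np.degrees(np.arctan2(*(p[:2]-c)[::-1])))
p=atz("scene",f(137,265,168,160),.115);print("rib scene",p,np.linalg.norm(p[:2]-c),np.degrees(np.arctan2(*(p[:2]-c)[::-1])))
go(.5725,.2345,.227,-83.4)
go(.37,.45,.227,-83.4)
E
```

```text
slot [ 0.5358 -0.1967  0.13  ] [ 0.5968 -0.2021  0.13  ] 0.06124478330654885 [ 0.56629761 -0.19940115  0.13      ] -4.998617323598937
slot [ 0.5303 -0.2009  0.122 ] [ 0.5917 -0.2063  0.122 ] 0.06165238513015426 [ 0.56096607 -0.20357913  0.122     ] -4.998617323598957
rib [ 0.5236 -0.2     0.115 ] 0.0433472553907682 -176.01760474578717
rib [ 0.5336 -0.1728  0.115 ] 0.04108322554619853 143.864546624517
rib [ 0.5571 -0.1551  0.115 ] 0.04295860201235563 103.02025555506977
rib scene [ 0.61042249 -0.19287595  0.115     ] 0.043816995856503727 5.400670831462716
row [ 1.6484e+00  1.0109e+00 -1.5000e-03] [-0.      0.      0.3819] n>= 15.0
row [ 0.8136  0.4867 -0.0015] [-0.      0.      0.3819] n>= 10.0
```

```bash
python3 -m inch '0.8136 0.4867 0 0 0 0.3819;0.8136 0.4867 0 0 0 0.3819;0.8136 0.4867 0 0 0 0.3819;0.8136 0.4867 0 0 0 0.3819;0.8136 0.4867 0 0 0 0.3819;0.8136 0.4867 0 0 0 0.3819;0.8136 0.4867 0 0 0 0.3819;0.8136 0.4867 0 0 0 0.3819;0.8136 0.4867 0 0 0 0.3819;0.8136 0.4867 0 0 0 0.3819' 0.59; python3 -c "
from h import *
go(.5725,.2345,.14,-83.4)"
```

```text
clock: 2.73
tool_pos: [0.3707, 0.4493, 0.2268]
orientation: [-180.0, 0.0, -83.9]
force: [0.5, 0.6, 0.6]
opening: 0.0265
gripper_force: 0.0
row [ 0.7835 -0.5925  0.2892] [-0.0001  0.0001 -0.0027] n>= 8.0
```

```bash
python3 -m inch '0.7835 -0.5925 0.2892 0 0 -0.0027;0.7835 -0.5925 0.2892 0 0 -0.0027;0.7835 -0.5925 0.2892 0 0 -0.0027;0.7835 -0.5925 0.2892 0 0 -0.0027;0.7835 -0.5925 0.2892 0 0 -0.0027;0.7835 -0.5925 0.2892 0 0 -0.0027;0.7835 -0.5925 0.2892 0 0 -0.0027;0.7835 -0.5925 0.2892 0 0 -0.0027;0.7835 -0.5925 0.2892 0 0 -0.0027' -; python3 -c "
from h import *
shot('scene','s2');shot('top','t2')
s=cv2.imread('pics/s2.png');t=cv2.imread('pics/t2.png')
f=lambda im,x,y:np.clip(cv2.resize(im[y:y+80,x:x+80],None,fx=5,fy=5,interpolation=cv2.INTER_CUBIC)*1.7,0,255)
cv2.imwrite('pics/z2.png',np.hstack([f(t,170,140),f(s,265,180)]))
go(.5725,.2345,.058,-83.4)"
```

```text
clock: 3.48
tool_pos: [0.5749, 0.2335, 0.1379]
orientation: [179.9, -0.1, -83.1]
force: [0.1, 0.4, -0.1]
opening: 0.0178
gripper_force: 0.0
row [0.0049 0.0051 0.2714] [ 0.0002 -0.0001  0.0021] n>= 3.0[ WARN:0@8.529] global loadsave.cpp:1063 imwrite_ Unsupported depth image for selected encoder is fallbacked to CV_8U.
```

View pics/z2.png

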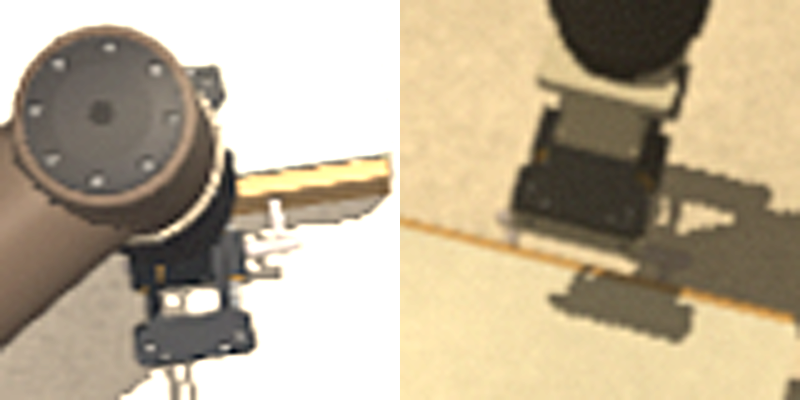

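The arm hides most of the bar: it shows at about (224,188) in top and (290,226) in scene, just under the gripper. I lower in stages and watch the force.

```bash
python3 -m inch '0 0.005 0.15 0 0 0.0021;0 0.005 0.18 0 0 0.0021;0 0.005 0.2 0 0 0.0021;0 0.005 0.22 0 0 0.0021;0 0.005 0.22 0 0 0.0021' -; python3 -c "
from h import *
go(.5725,.2345,.058,-83.4)"
```

```text
clock: 4.0
tool_pos: [0.5719, 0.2376, 0.0738]
orientation: [-180.0, -0.0, -83.2]
force: [0.1, -0.6, 0.2]
opening: 0.0178
gripper_force: 0.0
row [ 0.0106 -0.0008  0.0527] [-0.0001 -0.      0.0011] n>= 1.0
```

```bash
python3 -m inch '0 0 0.025 0 0 0;0 0 0.05 0 0 0;0 0 0.05 0 0 0;0 0 0.05 0 0 0' - ; python3 -m inch '0 0 0.05 0 0 0;0 0 0 0 0 0;0 0 0 0 0 0;0 0 0 0 0 0' 0.95; python3 -c "
from h import *
c=np.radians(6.6);o=get_obs()['tool_pos'];d=-.152*np.array([np.cos(c),np.sin(c)])
go(o[0]+d[0],o[1]+d[1],o[2],-83.4)"
```

```text
clock: 4.33
tool_pos: [0.572, 0.2367, 0.0586]
orientation: [180.0, -0.0, -83.3]
force: [0.1, 0.1, -0.8]
opening: 0.0179
gripper_force: 0.0
clock: 4.67
tool_pos: [0.5706, 0.2357, 0.0574]
orientation: [179.8, -0.1, -83.3]
force: [-0.7, -1.1, -11.4]
opening: 0.0104
gripper_force: 30.0
row [-5.000e-04  5.067e-01  1.700e-03] [ 0.0011 -0.0004  0.0003] n>= 4.0
```

The bar is gripped (10.4 mm opening, 30 N). Now I pull.

```bash
python3 -m inch '0 0.04 0 0 0 0;0 0.1 0 0 0 0;0 0.16 0 0 0 0;0 0.23 0 0 0 0;0 0.3 0 0 0 0;0 0.37 0 0 0 0;0 0.43 0 0 0 0;0 0.48 0 0 0 0;0 0.505 0 0 0 0;0 0.505 0 0 0 0' -;  python3 -m inch '0 0 0 0 0 0;0 0 0 0 0 0;0 0 0 0 0 0' -
```

```text
clock: 5.5
tool_pos: [0.4224, 0.2187, 0.0585]
orientation: [-179.8, -0.0, -83.2]
force: [11.6, -4.4, -22.6]
opening: 0.0098
gripper_force: 30.0
clock: 5.75
tool_pos: [0.4224, 0.2187, 0.0585]
orientation: [-180.0, -0.0, -83.3]
force: [7.1, -3.7, -17.1]
opening: 0.0096
gripper_force: 30.0
```

```bash
python3 -m inch '0 0 0 0 0 0;0 0 0 0 0 0;0 0 0 0 0 0;0 0 -0.1 0 0 0;0 0 -0.25 0 0 0;0 0 -0.4 0 0 0;0 0 -0.5 0 0 0;0 0 -0.5 0 0 0' 0.59; python3 -c "
from h import *
go(.28,.46,.21,-83.4)"
```

```text
clock: 6.42
tool_pos: [0.4253, 0.222, 0.2177]
orientation: [-179.3, 0.4, -83.2]
force: [2.4, 0.9, 0.6]
opening: 0.0178
gripper_force: 0.0
row [-0.845   0.3872  0.0274] [-0.0038  0.0025  0.0012] n>= 7.0
```

```bash
python3 -m inch '-0.845 0.3872 0.02 -0.0038 0.0025 0.0012;-0.845 0.3872 0.02 -0.0038 0.0025 0.0012;-0.845 0.3872 0.02 -0.0038 0.0025 0.0012;-0.845 0.3872 0.02 -0.0038 0.0025 0.0012;-0.845 0.3872 0.02 -0.0038 0.0025 0.0012;-0.845 0.3872 0.02 -0.0038 0.0025 0.0012;-0.845 0.3872 0.02 -0.0038 0.0025 0.0012;-0.845 0.3872 0.02 -0.0038 0.0025 0.0012' -0.5; python3 - <<'E'
from h import *
S,T=shot("scene","s3"),shot("top","t3")
for th in ["spicebox_drawer0_handle","drawer_floor","lid","lid_knob","plain_lid"]:
    u={}
    for n in("scene","top"):
        r=landmark_of(n,th)
        for q in r[:2]: print(th,n,np.round(q["uv"],1),round(q["p"],2),end=" | ")
        if r:u[n]=r[0]["uv"]
    if len(u)==2: x,e=tri(u); print(x.round(4),np.round(e,4))
    else: print()
a=proj("top",(.55,.235,.06)).round().astype(int);b=proj("scene",(.55,.235,.06)).round().astype(int);print(a,b)
f=lambda im,p:np.clip(cv2.resize(im[p[1]-25:p[1]+25,p[0]-40:p[0]+40],None,fx=6,fy=6,interpolation=cv2.INTER_CUBIC)*1.8,0,255)[:,:,::-1]
im=np.vstack([f(T,a),f(S,b)]);print(im.shape);cv2.imwrite("pics/z3.png",im.astype(np.uint8))
E
```

```text
clock: 7.08
tool_pos: [0.2745, 0.462, 0.2033]
orientation: [179.4, -0.3, -83.3]
force: [0.4, -0.2, 0.9]
opening: 0.0634
gripper_force: 0.0
spicebox_drawer0_handle scene [312. 192.] 0.67 | spicebox_drawer0_handle top [218.2 232.2] 0.82 | [0.4202 0.2119 0.0656] [0. 0.]
drawer_floor scene [303.6 234.6] 0.72 | drawer_floor top [212.5 194.7] 0.72 | [0.5634 0.2378 0.0143] [0.0005 0.0005]
lid scene [323.6 229.6] 0.83 | lid scene [286.2 225.8] 0.33 | lid top [196.4 206.1] 0.68 | [0.5212 0.2954 0.0213] [0.0013 0.0013]
lid_knob scene [324.8 225.4] 0.68 | lid_knob top [195.7 203.6] 0.9 | [0.5262 0.2953 0.0547] [0.0006 0.0006]
plain_lid scene [285.6 225.4] 0.54 | plain_lid scene [303.1 237.1] 0.43 | plain_lid top [224.4 193.7] 0.88 | [0.5662 0.1823 0.0402] [0.0089 0.0089]
[212 197] [305 224]
(600, 480, 3)
```

View pics/z3.png

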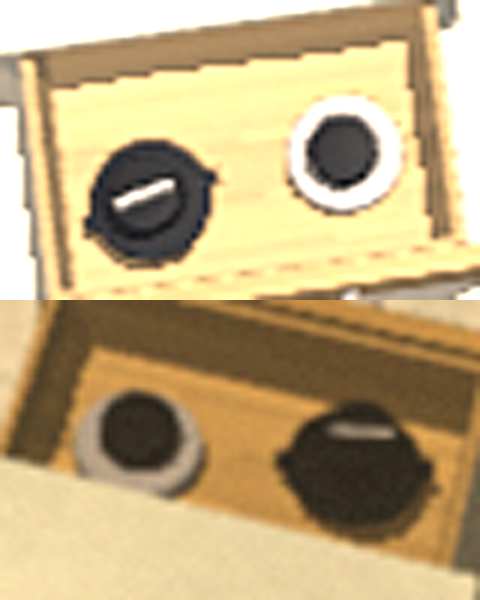

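The lid is on the robot's left, at about (195.5,204) in top and (325,222) in scene, with its stripe and ears clear to see. The plain lid is at about (229,197) in top and (287,223) in scene.

```bash
python3 - <<'E'
from h import *
f=lambda x,y,o:(o[0]+(x+.5)/6-.5,o[1]+(y+.5)/6-.5)
T=(172,172);S=(265,199)
print("stripe c",tri({"top":f(143,193,T),"scene":f(362,131,S)}))
for nm,z,tp,sp in(("stripe",.079,((113,203),(173,183)),((395,133),(330,128))),("ears",.0455,((92,226),(215,178)),((428,170),(283,162)))):
    for n,pp,o in(("top",tp,T),("scene",sp,S)):
        a,b=[atz(n,f(*q,o),z) for q in pp];d=b-a;print(nm,n,((a+b)/2).round(4),np.linalg.norm(d).round(4),np.degrees(np.arctan2(d[1],d[0])).round(1))
    print(tri({"top":f(*tp[0],T),"scene":f(*sp[0],S)}),tri({"top":f(*tp[1],T),"scene":f(*sp[1],S)}))
print("flange top",atz("top",f(151,203,T),.0465))
for n in("scene","top"):
    snapshot(n);r=cut_out(n,"lid");
    if r:print(n,r[0]["rect"],r[0]["p"],[np.mean(v) for v in np.nonzero(r[0]["pixels"])])
    c=np.array([.5245,.2955,0]);
    P=[proj(n,c+[.038*np.cos(w),.038*np.sin(w),.049]) for w in np.linspace(0,6.28,60)];print(np.min(P,0),np.max(P,0))
E
```

```text
stripe c (array([0.52318583, 0.29244345, 0.07869916]), [np.float64(5.079791886648603e-06), np.float64(5.079791886602913e-06)])
stripe top [0.5232 0.2924 0.079 ] 0.0378 -72.3
stripe scene [0.523  0.2926 0.079 ] 0.0353 -71.6
(array([0.51749652, 0.30987263, 0.07941108]), [np.float64(0.0004852541025218513), np.float64(0.0004852541025218674)]) (array([0.52870715, 0.27511777, 0.07883884]), [np.float64(0.0007518712791751111), np.float64(0.0007518712791751041)])
ears top [0.5213 0.2905 0.0455] 0.0804 -69.4
ears scene [0.5244 0.293  0.0455] 0.0802 -70.1
(array([0.5074769 , 0.32966508, 0.04018531]), [np.float64(0.0007166991926166494), np.float64(0.0007166991926168463)]) (array([0.53572359, 0.25406436, 0.04136143]), [np.float64(0.0007489070195039918), np.float64(0.0007489070195039574)])
flange top [0.52058114 0.29195246 0.0465    ]
scene [309.0, 214.3, 28.2, 21.9] 0.9 [np.float64(226.09947643979058), np.float64(323.979057591623)]
[313.19211062 216.48159104] [336.12364697 235.70164371]
top [183.5, 193.0, 20.3, 24.6] 0.75 [np.float64(204.77810650887574), np.float64(196.92011834319527)]
[185.33485498 194.02770725] [206.04895803 214.6210461 ]
```

Both views agree on the lid: axis at (0.5227, 0.2923), stripe height 0.079 (expected 0.079), and yaw about -71°. I grip diagonally at yaw -128.4 so the fingers clear the drawer walls.

```bash
python3 -c "
from h import *
go(.5227,.2923,.15,-128.4)"
```

```text
row [ 0.6372 -0.7547  0.172 ] [ 0.0026 -0.0039  0.2493] n>= 8.0
```

```bash
python3 -m inch '0.6372 -0.7547 0.172 0.0026 -0.0039 0.2493;0.6372 -0.7547 0.172 0.0026 -0.0039 0.2493;0.6372 -0.7547 0.172 0.0026 -0.0039 0.2493;0.6372 -0.7547 0.172 0.0026 -0.0039 0.2493;0.6372 -0.7547 0.172 0.0026 -0.0039 0.2493;0.6372 -0.7547 0.172 0.0026 -0.0039 0.2493;0.6372 -0.7547 0.172 0.0026 -0.0039 0.2493;0.6372 -0.7547 0.172 0.0026 -0.0039 0.2493;0.6372 -0.7547 0.172 0.0026 -0.0039 0.2493;0.6372 -0.7547 0.172 0.0026 -0.0039 0.2493' -0.27; python3 -c "
from h import *
go(.5227,.2923,.053,-128.4)"
```

```text
clock: 8.72
tool_pos: [0.5229, 0.2918, 0.1495]
orientation: [180.0, -0.1, -128.5]
force: [-0.9, -0.0, 0.8]
opening: 0.0557
gripper_force: 0.0
row [-0.0012  0.0015  0.3216] [ 0.0001 -0.0003 -0.0004] n>= 3.0
```

```bash
python3 -m inch '0 0.001 0.1 0 0 0;0 0.001 0.17 0 0 0;0 0.001 0.22 0 0 0;0 0.001 0.27 0 0 0;0 0.001 0.3 0 0 0;0 0.001 0.315 0 0 0;0 0.001 0.318 0 0 0;0 0.001 0.318 0 0 0;0 0.001 0.318 0 0 0' -
```

```text
clock: 9.47
tool_pos: [0.5227, 0.2933, 0.0556]
orientation: [-180.0, 0.1, -128.3]
force: [0.2, -0.3, 0.2]
opening: 0.0557
gripper_force: 0.0
```

```bash
python3 -m inch '0 0 0.009 0 0 0;0 0 0.009 0 0 0;0 0 0.009 0 0 0' -; python3 -m inch '0 0 0 0 0 0;0 0 0 0 0 0;0 0 0 0 0 0;0 0 0 0 0 0;0 0 0 0 0 0' 0.2
```

```text
clock: 9.72
tool_pos: [0.5225, 0.2926, 0.0522]
orientation: [180.0, 0.0, -128.4]
force: [-0.2, 0.1, 0.4]
opening: 0.0557
gripper_force: 0.0
clock: 10.13
tool_pos: [0.5226, 0.2926, 0.0521]
orientation: [-180.0, 0.0, -128.4]
force: [1.7, -1.2, 2.1]
opening: 0.0433
gripper_force: 30.0
```

```bash
python3 -m inch '0 0 -0.05 0 0 0;0 0 -0.13 0 0 0;0 0 -0.23 0 0 0;0 0 -0.34 0 0 0;0 0 -0.45 0 0 0;0 0 -0.54 0 0 0;0 0 -0.59 0 0 0;0 0 -0.59 0 0 0' -; python3 -c "
from h import *
go(.5666,-.198,.23,-53.4)
go(.56,0.05,.23,-90)"
```

```text
clock: 10.8
tool_pos: [0.5237, 0.2937, 0.2331]
orientation: [-179.9, 0.4, -128.4]
force: [0.1, 0.5, -0.8]
opening: 0.0433
gripper_force: 30.0
row [ 1.1965 -1.1292  0.004 ] [-0.0016  0.0015 -0.4164] n>= 13.0
row [ 0.5619 -0.5989  0.0074] [-0.001   0.0018 -0.2131] n>= 7.0
```

```bash
python3 -m inch '0.15 -0.16 0.007 0 0 -0.03;0.28 -0.3 0.007 0 0 -0.06;0.4 -0.43 0.007 0 0 -0.1;0.5 -0.53 0.007 0 0 -0.15;0.56 -0.6 0.007 0 0 -0.2;0.562 -0.6 0.007 0 0 -0.213;0.562 -0.6 0.007 0 0 -0.213;0.562 -0.6 0.007 0 0 -0.213' -; python3 -c "
from h import *
go(.5666,-.198,.22,-53.4)"
```

```text
clock: 11.47
tool_pos: [0.5581, 0.046, 0.2255]
orientation: [179.9, -0.0, -90.2]
force: [0.2, 0.2, -2.1]
opening: 0.0435
gripper_force: 30.0
row [ 0.8134 -0.031   0.0185] [ 7.000e-04  1.000e-04 -2.044e-01] n>= 7.0
```

```bash
python3 -m inch '0.12 -0.005 0.018 0 0 -0.03;0.25 -0.01 0.018 0 0 -0.06;0.38 -0.015 0.018 0 0 -0.1;0.5 -0.02 0.018 0 0 -0.13;0.62 -0.025 0.018 0 0 -0.16;0.73 -0.03 0.018 0 0 -0.19;0.8 -0.031 0.018 0 0 -0.204;0.813 -0.031 0.018 0 0 -0.204;0.813 -0.031 0.018 0 0 -0.204;0.813 -0.031 0.018 0 0 -0.204' -; python3 - <<'E'
from h import *
go(.5666,-.198,.168,-53.4)
S,T=shot("scene","s4"),shot("top","t4")
for n in("scene","top"):
  for th in("lid","lid_knob","grinder_mouth"):
    r=landmark_of(n,th)
    if r:print(n,th,np.round(r[0]["uv"],1),round(r[0]["p"],2))
print(proj("scene",(.5666,-.198,.19)),proj("scene",(.5666,-.198,.13)))
f=lambda im,x,y:np.clip(cv2.resize(im[y:y+60,x:x+50],None,fx=8,fy=8,interpolation=cv2.INTER_CUBIC)*1.8,0,255)[:,:,::-1]
cv2.imwrite("pics/z4.png",np.hstack([f(S,160,145),f(T,315,160)]).astype(np.uint8))
E
```

```text
clock: 12.3
tool_pos: [0.5678, -0.1943, 0.2205]
orientation: [180.0, 0.1, -53.4]
force: [-0.1, 0.7, -1.6]
opening: 0.0437
gripper_force: 30.0
row [0.0077 0.0104 0.175 ] [ 0.0002  0.0004 -0.0001] n>= 2.0
scene lid [183.9 160.8] 0.42
scene lid_knob [182.6 155. ] 0.39
scene grinder_mouth [184.6 173.7] 0.73
top lid [335.6 189.7] 0.62
top lid_knob [394.1 222.5] 0.72
top grinder_mouth [333.7 190. ] 0.8
[183.29525182 162.06733247] [185.66675761 173.57861525]
```

View pics/z4.png

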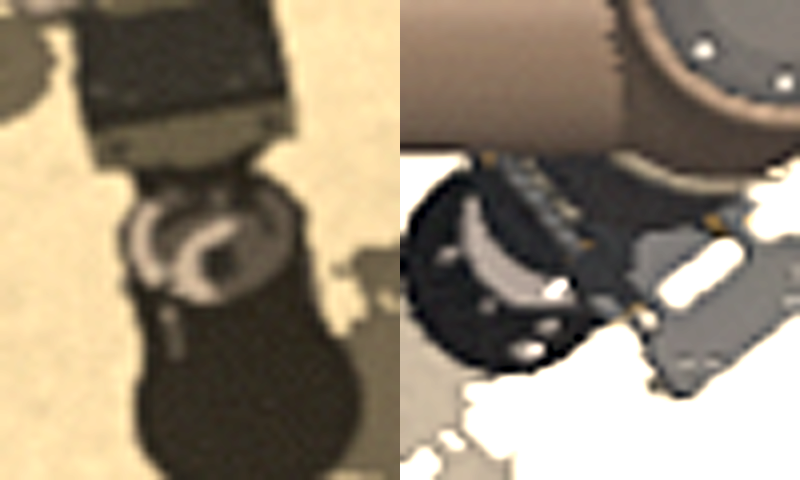

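The scene crop doesn't show the lid clearly between the fingers at (184,165), although the gripper reads 43.7 mm and 30 N. I look again with a wider crop.

```bash
python3 - <<'E'
from h import *
s=cv2.imread("pics/s4.png");t=cv2.imread("pics/t4.png")
f=lambda im,x,y:np.clip(cv2.resize(im[y:y+110,x:x+80],None,fx=5,fy=5,interpolation=cv2.INTER_CUBIC).astype(float)*2.6,0,255)
cv2.imwrite("pics/z5.png",np.hstack([f(s,145,100),f(t,175,160)]).astype(np.uint8))
for z in(.22,.2,.19): print(z,proj("scene",(.568,-.194,z)))
E
```

```text
0.22 [182.91388162 156.69688987]
0.2 [183.73916345 160.74064552]
0.19 [184.14518477 162.73008833]
```

View pics/z5.png

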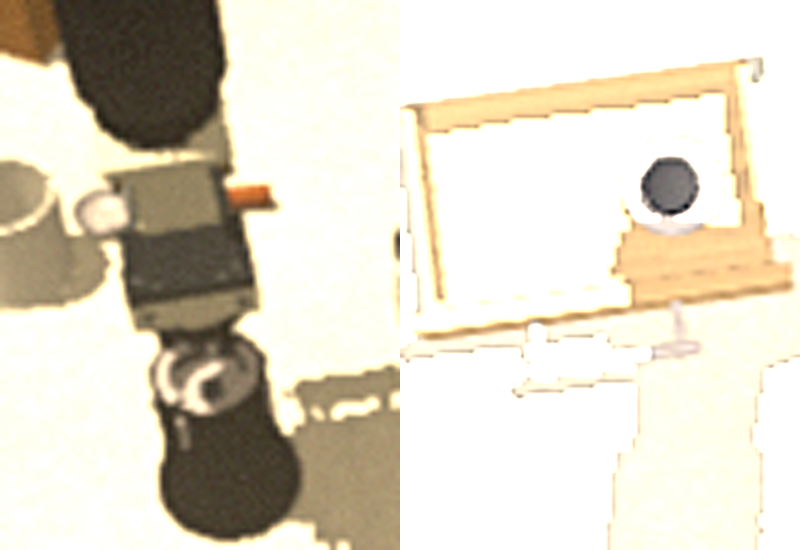

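```bash
python3 - <<'E'
from h import *
c=np.array([.5678,-.1943])
for y in(4,-86,-40,50):
  a=np.radians(y);d=np.array([np.cos(a),np.sin(a)])*.0435
  print(y,[proj("scene",(*(c+s*d),.2135)).round(1) for s in(1,-1)])
w=np.linspace(0,2*np.pi,13);print([proj("scene",(c[0]+.038*np.cos(i),c[1]+.038*np.sin(i),.2135)).round(0).tolist() for i in w])
o=get_obs();print(o["tool_pos"],o["orientation"],o["joint_pos"].round(1))
s=cv2.imread("pics/s4.png");f=np.clip(cv2.resize(s[140:185,160:210],None,fx=14,fy=12,interpolation=cv2.INTER_CUBIC).astype(float)*3.5,0,255)
cv2.imwrite("pics/z6.png",f.astype(np.uint8))
E
```

```text
4 [array([177.3, 167.6]), array([188.8, 148.6])]
-86 [array([171.1, 154.6]), array([195.3, 161.3])]
-40 [array([170.5, 162.5]), array([195.6, 153.5])]
50 [array([187.9, 167.1]), array([178.5, 149.1])]
[[177.0, 166.0], [183.0, 167.0], [189.0, 165.0], [193.0, 161.0], [195.0, 157.0], [193.0, 153.0], [189.0, 150.0], [183.0, 149.0], [177.0, 151.0], [173.0, 154.0], [171.0, 159.0], [173.0, 163.0], [177.0, 166.0]]
[ 0.56810193 -0.19461083  0.22150045] [-1.79981510e+02 -1.18242402e-03 -5.32818624e+01] [ -0.3  13.8  -9.5  -0.  -66.7  37. ]
```

View pics/z6.png

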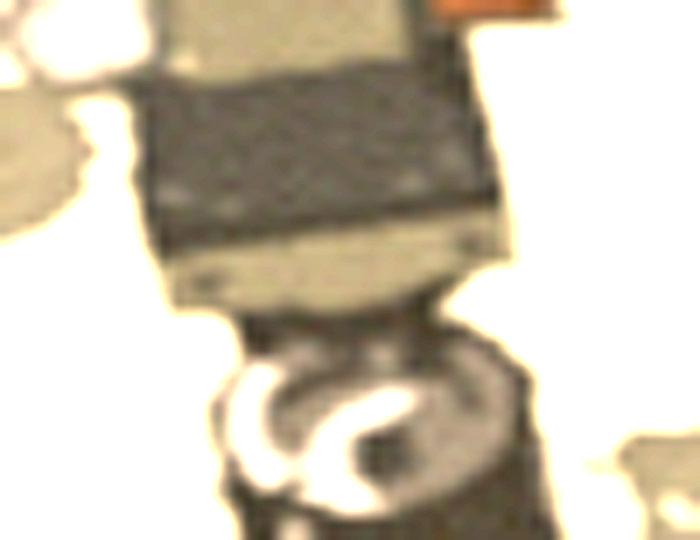

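The lid is no longer in the drawer; only the plain lid remains, at about (309,197) of the top crop. What shows of the held flange, black at px (178–191,166–168), fits the expected outline. I lower onto the mouth and watch the force.

```bash
python3 -c "
from h import *
go(.5666,-.1985,.166,-53.4)"
```

```text
row [0.0074 0.0118 0.185 ] [-0.0001 -0.      0.0007] n>= 2.0
```

```bash
python3 -m inch '0.0074 0.0118 0.06 0 0 0.0007;0.0074 0.0118 0.12 0 0 0.0007;0.0074 0.0118 0.16 0 0 0.0007;0.0074 0.0118 0.185 0 0 0.0007;0.0074 0.0118 0.185 0 0 0.0007;0.0074 0.0118 0.185 0 0 0.0007;0.0074 0.0118 0.185 0 0 0.0007' -;python3 -c "
from h import *
go(.5666,-.1985,.154,-53.4)"
```

```text
clock: 13.28
tool_pos: [0.5671, -0.1992, 0.1668]
orientation: [-179.9, -0.1, -53.4]
force: [-0.0, -0.1, -1.0]
opening: 0.0434
gripper_force: 30.0
row [-0.003   0.0001  0.0428] [-0.0003 -0.0003 -0.0001] n>= 1.0
```

```bash
python3 -m inch '-0.001 0 0.01 0 0 0;-0.0015 0 0.02 0 0 0;-0.0015 0 0.028 0 0 0;-0.0015 0 0.028 0 0 0;-0.0015 0 0.028 0 0 0' -
```

```text
clock: 13.7
tool_pos: [0.5664, -0.1987, 0.1578]
orientation: [-180.0, -0.0, -53.4]
force: [-0.5, 0.8, 1.8]
opening: 0.0433
gripper_force: 30.0
```

```bash
python3 -m inch '0 0 0.006 0 0 0;0 0 0.012 0 0 0;0 0 0.012 0 0 0;0 0 0.012 0 0 0' -; python3 -c "
from plant import *;o=get_obs();print(o['tool_pos'],o['force'],o['moment'])"
```

```text
clock: 14.03
tool_pos: [0.5666, -0.1988, 0.1566]
orientation: [-179.9, -0.1, -53.4]
force: [-7.0, 4.4, 18.4]
opening: 0.0433
gripper_force: 30.0
[ 0.56663445 -0.19880444  0.15663563] [-6.96485288  4.35448313 18.35198235] [ 1.96096114  2.23218703 -0.04457007]
```

```bash
python3 -m inch '0 0 -0.005 0 0 0;-0.005 0.0015 -0.005 0 0 0;-0.005 0.0015 0 0 0 0;-0.005 0.0015 0 0 0 0' -; python3 -c "
from plant import *;o=get_obs();print(o['tool_pos'],o['force'],o['moment'])"
```

```text
clock: 14.37
tool_pos: [0.5654, -0.1979, 0.1547]
orientation: [-179.9, -0.1, -53.4]
force: [-0.9, -0.1, -0.9]
opening: 0.0435
gripper_force: 30.0
[ 0.56541733 -0.19791317  0.15473526] [-0.87239381 -0.06685313 -0.85340336] [-0.15398066 -0.04277377  0.03219493]
```

The contact cleared after a 1.5 mm shift. I continue down.

```bash
python3 -m inch '0 0 0.01 0 0 0;0 0 0.02 0 0 0;0 0 0.02 0 0 0;0 0 0.02 0 0 0' -; python3 -c "
from plant import *;o=get_obs();print(o['tool_pos'],o['force'],o['moment'])"
```

```text
clock: 14.7
tool_pos: [0.5644, -0.1979, 0.147]
orientation: [179.9, 0.1, -53.5]
force: [0.4, -1.1, -2.2]
opening: 0.0436
gripper_force: 30.0
[ 0.56444323 -0.1978644   0.14696103] [ 0.42510464 -1.11284978 -2.21208444] [-0.43077076  0.00418395 -0.00340755]
```

```bash
python3 -m inch '0 0 0.01 0 0 0;0 0 0.02 0 0 0;0 0 0.026 0 0 0;0 0 0.026 0 0 0;0 0 0.026 0 0 0' -; python3 -c "
from plant import *;o=get_obs();print(o['tool_pos'],o['force'],o['moment'])"
```

```text
clock: 15.12
tool_pos: [0.5647, -0.1976, 0.1401]
orientation: [180.0, 0.0, -53.4]
force: [-1.4, 1.1, 2.0]
opening: 0.0434
gripper_force: 30.0
[ 0.56474766 -0.19764431  0.14012746] [-1.42429013  1.10795984  1.9636992 ] [ 0.35295642  0.66913269 -0.05523116]
```

```bash
python3 -m inch '0 0 0.004 0 0 0;0 0 0.004 0 0 0;0 0 0.004 0 0 0;0 0 0.004 0 0 0' -; python3 -c "
from h import *;o=get_obs();print(o['tool_pos'],o['force'],o['moment'])
for n in('scene','top'):
  snapshot(n)
  for th in('lid','lid_knob'):
    r=landmark_of(n,th)
    if r:print(n,th,r[0])
print(proj('scene',(.5658,-.198,.11)),proj('scene',(.5658,-.198,.152)))"
```

```text
clock: 15.45
tool_pos: [0.5648, -0.1976, 0.1401]
orientation: [-180.0, -0.0, -53.4]
force: [-5.0, 3.9, 10.7]
opening: 0.0434
gripper_force: 30.0
[ 0.56478361 -0.19764242  0.14009128] [-5.02986266  3.92142455 10.74945789] [ 1.20648023  1.84695705 -0.05599438]
scene lid {'uv': [292.1, 275.8], 'p': 0.67}
scene lid_knob {'uv': [184.3, 171.0], 'p': 0.58}
top lid {'uv': [333.8, 189.4], 'p': 0.57}
top lid_knob {'uv': [332.3, 186.5], 'p': 0.56}
[186.53789715 177.09280932] [184.93046702 169.27464694]
```

The lid is seated: TCP 0.1401, which puts the underside at 0.110, and it is firm at 11 N. Now I twist clockwise, halfway first.

```bash
python3 -m inch '0 0 -0.002 0 0 0.015;0 0 -0.002 0 0 0.035;0 0 -0.002 0 0 0.055;0 0 -0.002 0 0 0.075;0 0 -0.002 0 0 0.095;0 0 -0.002 0 0 0.11;0 0 -0.002 0 0 0.11;0 0 -0.002 0 0 0.11' -; python3 -c "
from h import *;o=get_obs();print(o['tool_pos'],o['force'],o['moment'],o['orientation'])"
```

```text
clock: 16.42
tool_pos: [0.5659, -0.1981, 0.1401]
orientation: [-179.9, -0.1, -73.1]
force: [1.7, -0.4, 3.2]
opening: 0.0439
gripper_force: 30.0
[ 0.56590854 -0.19805014  0.14014565] [ 1.6648875  -0.37669104  3.18524538] [-0.38088153 -0.449352   -0.01171483] [-1.79900067e+02 -5.99619078e-02 -7.31373131e+01]
```

```bash
python3 -m inch '0 0 0 0 0 0.02;0 0 0 0 0 0.04;0 0 0 0 0 0.06;0 0 0 0 0 0.08;0 0 0 0 0 0.1;0 0 0 0 0 0.112;0 0 0 0 0 0.112;0 0 0 0 0 0.112;0 0 0 0 0 0.112' -; python3 - <<'E'
from h import *
o=get_obs();print(o['tool_pos'],o['force'],o['moment'],o['orientation'])
S,T=shot("scene","s7"),shot("top","t7")
f=lambda im,x,y:np.clip(cv2.resize(im[y:y+60,x:x+50],None,fx=8,fy=8,interpolation=cv2.INTER_CUBIC).astype(float)*2.8,0,255)[:,:,::-1]
cv2.imwrite("pics/z7.png",np.hstack([f(S,160,145),f(T,308,165)]).astype(np.uint8))
c=np.array([.5662,-.1981])
for y in(4,-36,-71,-76):
  a=np.radians(y);d=np.array([np.cos(a),np.sin(a)])*.042
  print(y,[(proj(n,(*(c+s*d),.1335))-q)*8 for n,q in(("scene",(160,145)),("top",(308,165))) for s in(1,-1)])
E
```

```text
clock: 17.17
tool_pos: [0.5661, -0.1981, 0.1402]
orientation: [-179.9, -0.0, -93.3]
force: [3.2, -3.8, 4.3]
opening: 0.0435
gripper_force: 30.0
[ 0.56606746 -0.19813185  0.14015451] [ 3.18963149 -3.75894998  4.34158449] [-1.25023826 -1.39959991  0.12674167] [-1.79866622e+02 -2.61341851e-02 -9.32692742e+01]
4 [array([161.85490718, 295.6468691 ]), array([245.91513221, 151.85292211]), array([190.94385031,  86.46796369]), array([211.29478862, 275.31372856])]
-36 [array([114.14128586, 261.60271252]), array([293.50242553, 184.3439916 ]), array([254.35636041, 103.21162357]), array([147.5147679 , 258.36207995])]
-71 [array([107.42305412, 216.59046845]), array([301.94368277, 228.78216163]), array([290.33591761, 148.29046273]), array([111.62511611, 212.92532506])]
-76 [array([109.44125067, 210.01449336]), array([300.18255224, 235.4163905 ]), array([293.02369934, 156.16231943]), array([108.98331261, 205.02120624])]
```

View pics/z7.png

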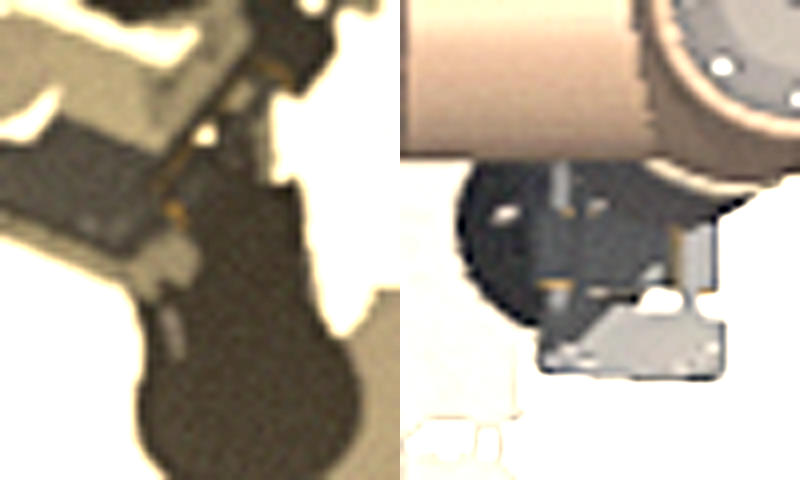

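The wrist moment about z rose to 0.127 N m, which matches the spring at halfway. The lock rib still shows at (320,191) in top, and the gripper hides the ears. The drawer is out. I hold briefly to let it settle, check, and hand in.

```bash
python3 -m inch '0 0 0 0 0 0;0 0 0 0 0 0;0 0 0 0 0 0;0 0 0 0 0 0;0 0 0 0 0 0;0 0 0 0 0 0' -; python3 - <<'E'
from h import *
o=get_obs();print(o['moment'],o['qvel'].round(2))
snapshot("top")
for th in("spicebox_drawer0_handle","plain_lid"):print(th,[(np.round(q["uv"],1),q["p"]) for q in landmark_of("top",th)[:1]])
print(close_job())
E
```

```text
clock: 17.77
tool_pos: [0.5661, -0.1982, 0.1402]
orientation: [-179.9, -0.0, -93.3]
force: [3.7, -3.7, 4.6]
opening: 0.0437
gripper_force: 30.0
[-1.20465346 -1.4143053   0.1131098 ] [ 0.06 -0.04  0.03 -0.02 -0.1   0.05]
spicebox_drawer0_handle [(array([216.5, 232.9]), 0.92)]
plain_lid [(array([229.1, 198.1]), 0.58)]
the job is handed in; nothing more can be done
None
```

I handed the job in at 17.8 s, but no verdict came back. By the readings, the drawer is out at its stop with the plain lid in it, and the grinder lid is fully down and held, gripped at 30 N, about 40° clockwise. The twist is judged from wrist yaw and the 0.11–0.13 N m spring moment, because the gripper hid the ears and ribs.

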